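# Free the hook catch of a display case and slide its door open

### The job

The sliding glass door on top of the low display case is held a finger's breadth open by its sprung hook. Take the slim release key from its stand, push its tip down through the gap onto the hook's pad, gently and only as far as it takes to free the hook, and with the same key draw the door back until it is fully open. Then stand the key fully home in its stand again and leave the other goods where they are.

Things in the scene. Friction and masses are not known exactly. Their poses are not given: they have to be found in the camera images.
- case: Low display case, fixed: oak frame, glass sides, 220 mm long (its y) x 110 mm (its x) x 98 mm high; origin: centre of its underside. An oak header block covers the last 40 mm of its top at the +y end; next to it lies the sliding glass door, then a lower fixed pane. More than 15 N between key and case, door or hook damages the latch.
- gap_edge (a point): Point of the case in the middle of the header's inner edge, on its top (98 mm up); axes as the case. The gap runs from here towards -y to the door's leading bar. Below it a white plastic hook arm, 18 mm wide (x = 0 +-9 mm), springs from the door's bar across the gap to under the header, where its upturned nose catches behind a steel strike plate.
- hook_mean (a point): Point of the case 40 mm below gap_edge and 9 mm to its -y side: mean height of the top of the arm, where it is pressed. Hook and strike were screwed on together by hand, so the arm's true height is up to 8 mm higher or lower: feel for it. From rest it lets go 8 mm down and meets a hard stop at 11 mm; spring 2 N at first, 8 N at 8 mm, 10.5 N at 11 mm. It rises when released.
- door (a joint): Travel of the door towards the case's -y, m: 0 shut, 0.018 held by the hook, 0.070 fully open at its stop; it is also the width of the gap. The hook rides with the door. The door's leading bar is 88 mm long in x, 14 mm wide, top level with the header, underside 16 mm lower. About 1.2 N of friction; it stays where it is left.
- key_grip (a point): Middle of the release key's flat dark wooden handle, 36 (x) x 16 (y) x 42 (z) mm; z points up along the key; pinch it across y. Below the handle: an 18 mm brass neck (diameter 11 mm), a steel collar (diameter 22, 5 mm thick), then a steel rod (diameter 8) 66 mm long that ends in the tip. Key 131 mm long, 90 g, loose.
- key_tip (a point): End of the key's rod, on its axis, 110 mm below key_grip; axes as the key (z up along the key).
- stand_mouth (a point): Centre of the bore's mouth on top of the key stand, a fixed upright oak block 50 x 50 mm, 72 mm high, on a foot 66 x 66 x 10 mm. The bore is vertical, 12.5 mm wide, 68 mm deep, with a 3 mm chamfer. The key stands in it with its collar resting on the block: tip 66 mm below the mouth, middle of the handle 44 mm above it.
- round_tin: Bystander, to be left alone: low round tin, diameter 74 mm, 32 mm high. Origin: centre of its underside.
- soap_0: Bystander, to be left alone: flat boxed soap, 56 x 78 x 26 mm. Origin: centre of its underside.
- balm_box: Bystander, to be left alone: small flat square box, 50 x 50 x 22 mm. Origin: centre of its underside.
- honey_tube_3: Bystander, to be left alone: tube standing on its cap, 40 x 61 x 126 mm. Origin: centre of its underside.
- floral_tin: Bystander, to be left alone: rectangular tin, 62 x 118 x 82 mm. Origin: centre of its underside.
- kraft_box_2: Bystander, to be left alone: squat carton, 66 x 72 x 60 mm. Origin: centre of its underside.
Not all that is in view belongs to the job. What is shaped like the part that bears key_grip but orange or purple is not meant.

How it is judged:
By the outcome, as a careful person would: the job done as asked, in the order asked, and still so for the second after the job is handed in, with the robot touching nothing.
It also fails if it takes over 59 s, if anything falls off the work surface, if the arm or the gripper's body presses on something with over 40 N, if the wrist force passes 120 N, or if a joint passes its speed limit or range.

### The arm

A 6-joint arm with a two-finger parallel gripper is mounted at the origin on a cart in front of the work surface, level with it; the furniture and walls round the work are solid. World frame = base frame: x ahead of the robot, y to its left, z up, the work surface at z = 0. Lengths are in m, angles in degrees, forces in N, time in s.
With the tool pointing down it reaches from about 0.3 to 0.75 m from the base axis. Payload 8.5 kg.
Tool frame: the origin (TCP) lies at the very end of the fingers, on their centre line; the grasp point (between the pads) lies 19 mm behind it (env.grip_point_offset is the distance from the TCP to the grasp point, in m); z points along the fingers, y is the direction in which the jaws open and shut (so a half turn about z gives the same grasp; the last joint's range is limited). The gripper opens to 85 mm and grips with 20 to 120 N. Pads are 22 mm wide; open, the fingers measure 114 mm over their backs; the gripper's body (76 mm by 85 mm) begins 54 mm behind the grasp point. The pads swing forward as they close: fully open they stand 13 mm farther back than shut.
Start: joints at [-83.153, 21.807, 74.336, -0, 83.858, -12.336], TCP at [0.181, -0.519, 0.231] pointing down, gripper open.
Joint ranges: [-178.18, 178.18], [-50.72, 133.34], [12.68, 142.11], [-81.47, 261.47], [9.98, 163.14], [-165.26, 165.26]. Speed limits (degrees/s): [136.94, 136.94, 180, 180, 180, 180].

### API

Orientations are given as a 3x3 rotation matrix whose columns are the frame's x, y, z axes.
In Python, from rig import env gives the robot as it stands.
- The arm moves only by the tool move_arm, never from a script. Its argument "moves" is a list of rows, each a list of 4 numbers: the shift along the tool's x, y, z in mm, then the turn about the tool's z in rad. In form: [[tx, ty, tz, spin], ...]. A call has 1 to 20 rows; each row is the pose to reach, as a shift and turn from the pose commanded when the call began, along the tool's axes at that moment; what a row does not reach only later rows make up. A row lasts 1/10 s, in which the tool goes at most 50 mm and 8.59 degrees, less where a joint would pass 70% of its speed; a pose out of reach is approached as far as the arm can. A call with a gripper value outside its range is refused whole. "grip" is the closure, from 0 (fully open) to 1 (shut), set as the call begins (left out, the last holds). The fingers move at their own pace and stop on an object; "grip_force" is the grip in N (left out, the last holds). Time passes only in rows, so rows that repeat a pose let the fingers close. It gives the time, the measured TCP pose, the force and the opening at its end, in the units of the state.
- env.observe(): the state, without advancing time (a new reading comes with each control period).
- env.get_image(name): name is "side" or "top"; returns the picture (400x640x3 uint8, red, green, blue); there is no depth.
- env.get_calibration(name): a dict with "fovy" (degrees; the focal length in pixels is half the picture's height over the tangent of half this angle, whatever the lens; pixels are square), "cx", "cy" (the principal point, pixels), "extrinsics" (4x4, takes a point from world to camera coordinates). Camera axes: x right, y up, looking along -z (the intrinsics and any distortion apply to the point x, -y, -z); pixel columns grow to the right and rows downward; lengths in m; the calibration is good to about 2 mm. A picture is of the moment at which its call begins. get_calibration takes no time and is no camera call.
- env.close_job(): hands the job in, once; it reports no verdict.
Trained networks look in the newest picture that a camera, given by its name, has taken for a name from the list of things; names that differ only in an ending like _2 or _b are one class to them, and where a whole thing is asked for, a point or a joint stands for the part that bears it (a point fixed in the world has none). Each returns a list of dicts, best first, with "conf" (0 to 1); they miss things now and then, are a little off and sometimes report something else, mostly with a low value. They report only what shows in the picture. A call takes as long as a camera call. They do not tell look-alikes from the thing itself.
- env.silhouettes(camera, name): "region" (400x640 bool, what is visible of it) and "point" ([row, column] in pixels, amid what is visible of it).
- env.tip_of(camera, name): "point" ([row, column] in pixels: a listed point, or the origin of a listed thing).
The state is a dict: "time_s": time; "q": joint angles; "qvel": joint speeds; "joint_efforts": joint torques, N m; "position": TCP position; "tool_rot": TCP orientation; "ft_force": force on the tool from outside, world axes, zero at the start; "wrist_torque": the same for the moment, N m; "grip_width": finger opening in m.
Only numpy, scipy, OpenCV 4.12 (cv2) and the standard library are available. Lean on these libraries where they do the work, as an engineer would, in place of code of your own. Each camera call takes 0.05 s, during which the arm holds its last target.

## Working session

There is one attempt and no reset: what is moved stays moved. The work goes in short steps, Python scripts to look and compute and a tool call to move; the robot and the scene stay as the last step left them, time stands still between calls to the robot, and variables do not carry over. Pictures are saved under pics/ and viewed, and the job is handed in when it is done.

Besides the shell and the picture viewer there is one more tool, called after "Call:" by a JSON object that holds its "method" and its "body". move_arm: Moves the arm, as the interface text tells. Its arguments: {"type":"object","properties":{"moves":{"type":"array"},"grip":{"type":"number"},"grip_force":{"type":"number"}},"required":["moves"]}

```bash
ls; mkdir -p pics; python3 - <<'E'
from rig import env
import cv2
print(env.observe()); print(env.grip_point_offset)
for n in("side","top"):
    im=env.get_image(n); cv2.imwrite(f"pics/{n}0.png",im[:,:,::-1]); print(n,env.get_calibration(n))
E
```

```text
pics
{'time_s': 0.0, 'q': array([-8.31539643e+01,  2.18419784e+01,  7.43861632e+01, -5.99189167e-05,
        8.38601863e+01, -1.23364634e+01]), 'qvel': array([-0.02025006,  0.01848044,  0.00163412,  0.01278605, -0.05573566,
        0.0656218 ]), 'joint_efforts': array([-1.03833554e-03, -4.48464239e+01, -2.31279749e+01, -2.47694379e-04,
        4.81828116e-03,  1.16423675e-05]), 'position': array([ 0.18067155, -0.51915045,  0.23069424]), 'tool_rot': array([[ 9.44476771e-01,  3.28578140e-01, -1.84795385e-04],
       [ 3.28578028e-01, -9.44475588e-01,  1.53049779e-03],
       [ 3.28353389e-04, -1.50623932e-03, -9.99998812e-01]]), 'ft_force': array([-0.40769718, -0.43996014,  0.21943415]), 'wrist_torque': array([-0.0155589 , -0.00076766,  0.09829962]), 'grip_width': 0.08553611117863795}
0.0187
side {'fovy': 43.203747064186686, 'cx': 315.50185085404513, 'cy': 202.49222885184585, 'extrinsics': array([[-0.6098842 , -0.79233554,  0.01567366,  0.30532075],
       [ 0.43122145, -0.31520065,  0.84539731, -0.34816304],
       [-0.66489798,  0.52235328,  0.53390797, -1.01065165],
       [ 0.        ,  0.        ,  0.        ,  1.        ]])}
top {'fovy': 44.09711690548895, 'cx': 312.07367056735694, 'cy': 205.54914290961358, 'extrinsics': array([[ 0.01194064, -0.9999032 ,  0.00714187, -0.0779975 ],
       [ 0.99462245,  0.0126118 ,  0.1027965 , -0.57992729],
       [-0.10287663,  0.00587601,  0.99467677, -1.28932107],
       [ 0.        ,  0.        ,  0.        ,  1.        ]])}
```

View pics/side0.png

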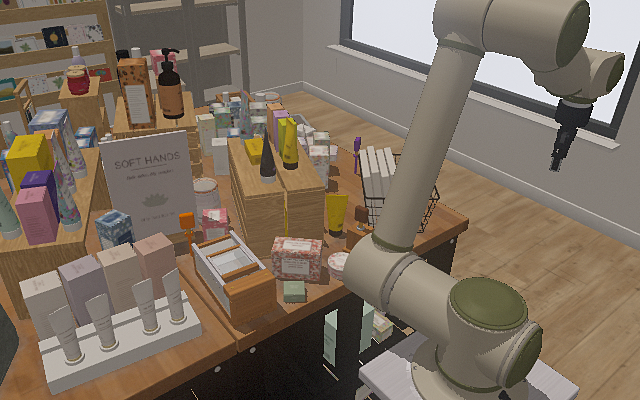

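View pics/top0.png

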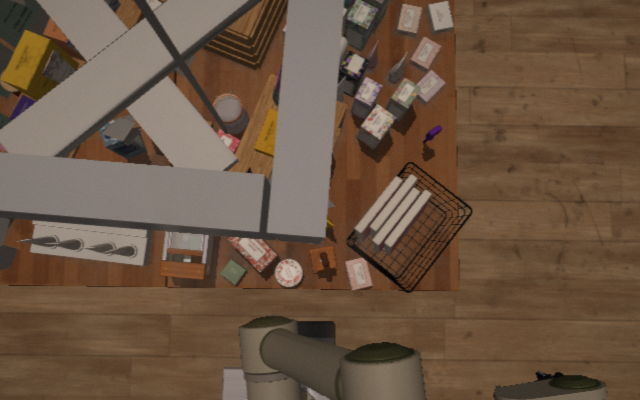

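```bash
cat > h.py <<'E'
from rig import env
import numpy as np, cv2
def K(n):
    c=env.get_calibration(n); f=200/np.tan(np.radians(c['fovy']/2)); return f,c['cx'],c['cy'],c['extrinsics']
def proj(n,P):
    f,cx,cy,E=K(n); p=E[:3,:3]@np.asarray(P,float)+E[:3,3]; return np.array([cy-f*p[1]/-p[2]*1, cx+f*p[0]/-p[2]])  # row,col
def ray(n,rc):
    f,cx,cy,E=K(n); d=np.array([(rc[1]-cx)/f,-(rc[0]-cy)/f,-1]); R=E[:3,:3]; return -R.T@E[:3,3], R.T@d
def atz(n,rc,z):
    o,d=ray(n,rc); return o+d*(z-o[2])/d[2]
def tri(rcs):
    A=np.zeros((3,3));b=np.zeros(3)
    for n,rc in rcs:
        o,d=ray(n,rc); d=d/np.linalg.norm(d); M=np.eye(3)-np.outer(d,d); A+=M; b+=M@o
    return np.linalg.solve(A,b)
E
python3 - <<'E'
from h import *
o=env.observe(); 
for n in("side","top"): print(n,proj(n,o['position']))
for nm in ["gap_edge","hook_mean","key_grip","key_tip","stand_mouth","case","honey_tube_3","floral_tin"]:
    r={}
    for n in("side","top"):
        r[n]=env.tip_of(n,nm); print(nm,n,[(np.round(x['point'],1),round(x['conf'],2)) for x in r[n][:4]])
    if r['side'] and r['top']:
        p=tri([(n,r[n][0]['point']) for n in r]); print('   ',p,[proj(n,p)-r[n][0]['point'] for n in r])
E
```

```text
side [167.53188958 556.48413579]
top [380.45505391 515.25600396]
gap_edge side [(array([271.4, 243.4]), 0.87), (array([235.5, 335.3]), 0.75), (array([228.1, 360.9]), 0.22)]
gap_edge top [(array([260.3, 185.4]), 0.56)]
    [0.43498349 0.24774113 0.10133614] [array([0.3202247 , 2.11966394]), array([-1.13649443, -1.52671566])]
hook_mean side [(array([287.6, 242.9]), 0.97)]
hook_mean top [(array([257.8, 187. ]), 0.66)]
    [0.43928876 0.25308647 0.05427079] [array([0.12113759, 0.80234243]), array([-0.42745598, -0.56660451])]
key_grip side [(array([146.7, 358. ]), 0.71), (array([214.5, 361.6]), 0.62)]
key_grip top [(array([133.4, 430.4]), 0.48), (array([260. , 320.2]), 0.46)]
    [ 0.76284083 -0.3738779   0.10027646] [array([-0.0274193 , -0.53392068]), array([0.46191579, 0.50276985])]
key_tip side [(array([255.8, 195.1]), 0.78), (array([173.1, 358.4]), 0.56)]
key_tip top []
stand_mouth side [(array([229.4, 362.1]), 0.93)]
stand_mouth top [(array([259.8, 325.1]), 0.92)]
    [ 0.43790043 -0.10525371  0.06590066] [array([0.01417374, 0.28848322]), array([-0.2052193 , -0.21053211])]
case side [(array([286.7, 233.1]), 0.72)]
case top [(array([231.2, 195.6]), 0.59)]
    [0.51000357 0.24402406 0.00177943] [array([0.01382881, 0.08566815]), array([-0.04663959, -0.06208902])]
honey_tube_3 side [(array([233.8, 334.7]), 0.72), (array([234.6, 217.9]), 0.7)]
honey_tube_3 top [(array([222.9, 324. ]), 0.58)]
    [ 0.53928029 -0.10204401 -0.00609168] [array([0.07941225, 1.05836619]), array([-0.74008626, -0.80655499])]
floral_tin side [(array([271.4, 293.8]), 0.98)]
floral_tin top [(array([247. , 253.1]), 0.63)]
    [ 0.47067108  0.08931001 -0.00145962] [array([0.10645534, 0.94016791]), array([-0.5746033 , -0.67068573])]
```

```bash
python3 - <<'E'
import cv2
s=cv2.imread("pics/side0.png");t=cv2.imread("pics/top0.png")
cv2.imwrite("pics/s1.png",cv2.resize(s[180:340,180:400],None,fx=3.6,fy=3.6,interpolation=cv2.INTER_CUBIC))
cv2.imwrite("pics/t1.png",cv2.resize(t[190:300,150:380],None,fx=3.4,fy=3.4,interpolation=cv2.INTER_CUBIC))
E
```

```text
(no output)
```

View pics/s1.png

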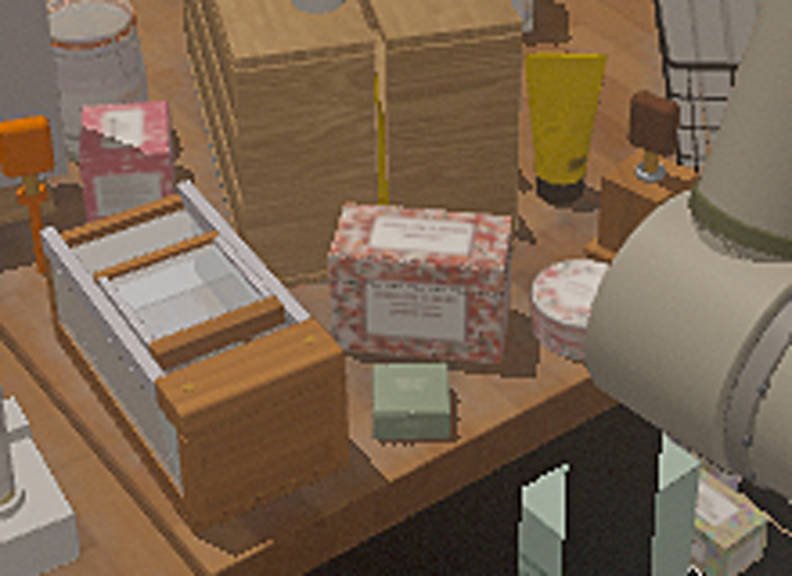

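View pics/t1.png

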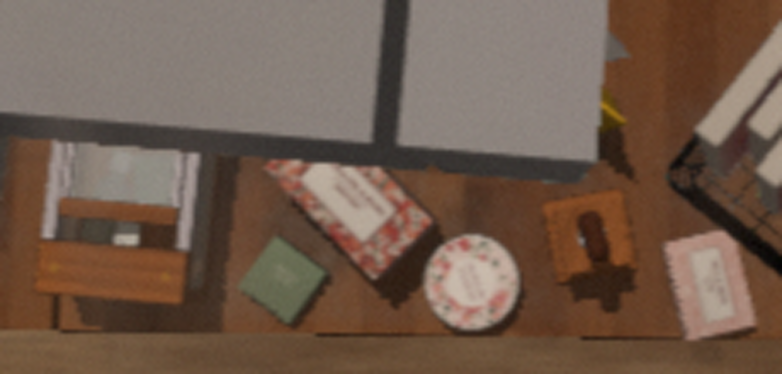

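```bash
python3 - <<'E'
import cv2
s=cv2.imread("pics/side0.png");t=cv2.imread("pics/top0.png")
cv2.imwrite("pics/t2.png",cv2.resize(t[222:286,154:222],None,fx=9,fy=9,interpolation=cv2.INTER_CUBIC))
cv2.imwrite("pics/t3.png",cv2.resize(t[240:284,300:350],None,fx=12,fy=12,interpolation=cv2.INTER_CUBIC))
cv2.imwrite("pics/s2.png",cv2.resize(s[225:333,185:285],None,fx=5.5,fy=5.5,interpolation=cv2.INTER_CUBIC))
cv2.imwrite("pics/s3.png",cv2.resize(s[195:260,330:390],None,fx=9,fy=9,interpolation=cv2.INTER_CUBIC))
E
```

```text
(no output)
```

View pics/t2.png

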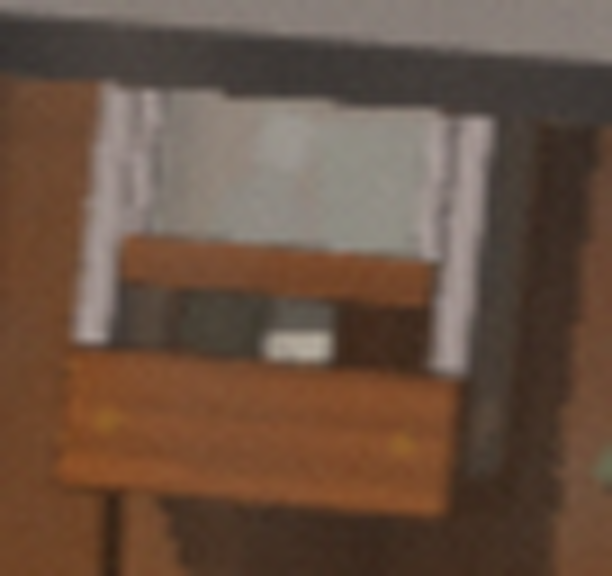

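View pics/t3.png

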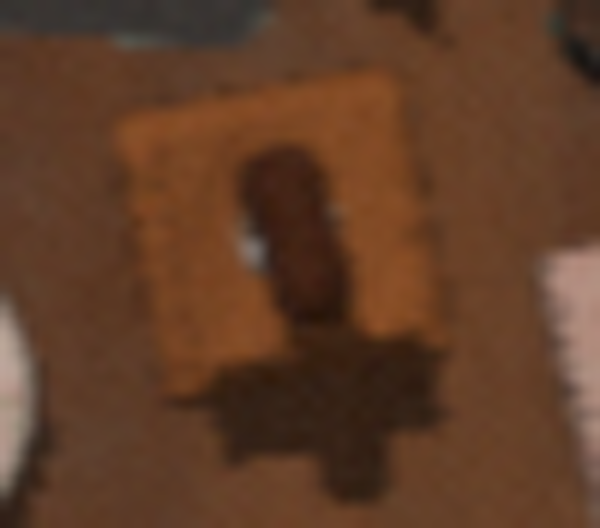

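View pics/s2.png

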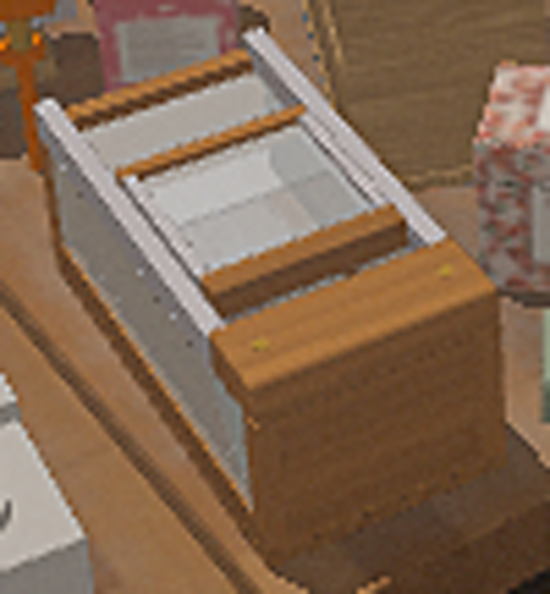

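View pics/s3.png

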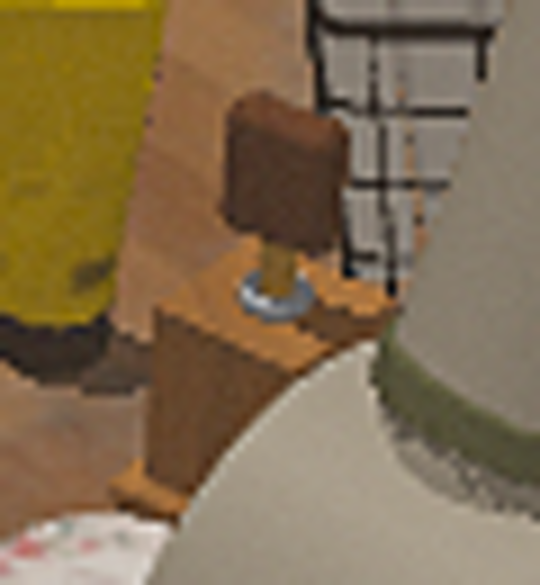

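```bash
cat > fit.py <<'E'
from h import *
from scipy.optimize import least_squares
def obs(n,pts):
    off={'t2':(154,222,9,'top'),'t3':(300,240,12,'top'),'s2':(185,225,5.5,'side'),'s3':(330,195,9,'side')}[n]
    return [(off[3],np.array([off[1]+(p[1]+.5)/off[2]-.5,off[0]+(p[0]+.5)/off[2]-.5])) for p in pts]
def pose(p,L): 
    c,s=np.cos(p[2]),np.sin(p[2]); return np.array([p[0]+c*L[0]-s*L[1],p[1]+s*L[0]+c*L[1],L[2]])
def fit(M,x0):
    f=lambda p:np.concatenate([proj(n,pose(p,L))-o for (n,o),L in M]) 
    r=least_squares(f,x0,loss='soft_l1'); return r.x,f(r.x).reshape(-1,2)
if __name__=='__main__':
    print('cams',ray('top',(0,0))[0],ray('side',(0,0))[0])
    h=.098
    # case: origin underside centre, y axis towards robot; case x = world y
    O=obs('t2',[(70,347),(462,376)])+obs('s2',[(212,330),(447,240),(498,288),(252,390),(503,465),(265,560)])
    L=[(.055,.07,h),(-.055,.07,h),(.055,.07,h),(-.055,.07,h),(-.055,.11,h),(.055,.11,h),(-.055,.11,0),(.055,.11,0)]
    p,r=fit(list(zip(O,L)),[.51,.245,np.pi/2]); print('case',p,np.degrees(p[2])); print(np.round(r,1))
    print('gap_edge',pose(p,(0,.07,h)),'hook',pose(p,(0,.061,.058)))
    print('bar lead edge top proj', (proj('top',pose(p,(0,.052,h)))-[222,154])*9)
    print('net gap_edge top atz',atz('top',(260.3,185.4),h),'side',atz('side',(271.4,243.4),h))
    O=obs('t3',[(118,125),(400,72),(438,345),(168,400)])+obs('s3',[(155,310),(397,300)])
    a=.025
    L=[(a,a,.072),(a,-a,.072),(-a,-a,.072),(-a,a,.072),(a,a,.072),(-a,-a,.072)]
    # side-view left corner is +y ; see residuals
    for Ls in (L,):
        p,r=fit(list(zip(O,Ls)),[.438,-.105,.1]); print('stand',p,np.degrees(p[2])); print(np.round(r,1))
    print('net mouth', atz('top',(259.8,325.1),.072), atz('side',(229.4,362.1),.072))
    O=obs('t3',[(295,232)])[0]; print('handle top',atz('top',O[1],.137))
    O=obs('s3',[(277,292)])[0]; print('collar',atz('side',O[1],.077))
    for P in ((275,150),(322,318)):
        O=obs('t3',[P])[0]; print('handle ends',atz('top',O[1],.137))
E
python3 fit.py
```

```text
cams [ 0.44509904 -0.06309996  1.34262926] [-0.33563457  0.66009247  0.82914557]
case [0.49878224 0.24807835 1.50032253] 85.96214898200866
[[-0.4 -1.2]
 [ 0.  -1. ]
 [-0.3 -1.2]
 [-1.6  1.1]
 [-0.5  0.6]
 [-0.4 -0.4]
 [ 0.   0.8]
 [ 2.   0.6]]
gap_edge [0.428956   0.25300743 0.098     ] hook [0.43793366 0.2523737  0.058     ]
bar lead edge top proj [291.11144802 259.13269507]
net gap_edge top atz [0.43217733 0.24465693 0.098     ] side [0.44225382 0.24905945 0.098     ]
stand [ 0.43895012 -0.09863133  0.17748472] 10.169125548009855
[[ 1.1  1.8]
 [ 2.3 -2.5]
 [-1.  -2.4]
 [-2.4  0.8]
 [-0.6  0.1]
 [ 0.1  0.2]]
net mouth [ 0.43741934 -0.10559585  0.072     ] [ 0.43221104 -0.09857528  0.072     ]
handle top [ 0.44001635 -0.10103383  0.137     ]
collar [ 0.43789444 -0.09710144  0.077     ]
handle ends [ 0.45648509 -0.09682544  0.137     ]
handle ends [ 0.42280776 -0.10665225  0.137     ]
```

```bash
cat > f2.py <<'E'
from fit import *
O=obs('t3',[(118,125),(400,72),(438,345),(168,400)]);a=.033
L=[(a,a,.01),(a,-a,.01),(-a,-a,.01),(-a,a,.01)]
p,r=fit(list(zip(O,L)),[.438,-.105,.1]); print('stand top only',p,np.degrees(p[2])); print(np.round(r,1))
a=.025
O+=obs('s3',[(155,310),(397,300)]);L+=[(a,a,.072),(-a,-a,.072)]
p,r=fit(list(zip(O,L)),[.438,-.105,.1]); print('stand',p,np.degrees(p[2])); print(np.round(r,1))
for c,n,P,z in (('hook','t2',(300,345),.058),('hdr mid inner','t2',(266,361.5),.098),('bar mid lead','t2',(275,297),.098),('hdr mid inner side','s2',(330,287),.098)):
    (cam,o),=obs(n,[P]); print(c,atz(cam,o,z))
for cam in('side','top'):
  for x in env.silhouettes(cam,'key_grip')[:3]:
    v,u=np.nonzero(x['region']); print(cam,x['conf'],x['point'],len(v),v.min(),v.max(),u.min(),u.max(),v.mean(),u.mean())
E
python3 f2.py
```

```text
stand top only [ 0.43876886 -0.10221095  0.1898011 ] 10.874801775080915
[[-0.8 -0.6]
 [-0.7  0.1]
 [ 0.8  1.4]
 [ 0.7 -0.4]]
stand [ 0.43919024 -0.1007883   0.18970385] 10.869229692415368
[[-1.  -1.1]
 [-0.9 -0.5]
 [ 0.7  0.8]
 [ 0.5 -0.9]
 [-0.8  0.7]
 [-0.3  0.7]]
hook [0.43286202 0.25075186 0.058     ]
hdr mid inner [0.42857698 0.25023297 0.098     ]
bar mid lead [0.44642816 0.24842473 0.098     ]
hdr mid inner side [0.42503554 0.25627673 0.098     ]
side 0.89 [224.4, 183.8] 298 212 242 179 193 223.48657718120805 186.7214765100671
side 0.77 [216.0, 359.7] 243 206 230 355 368 216.66255144032922 361.10699588477365
top 0.64 [135.4, 430.5] 160 125 142 423 441 133.51875 432.15625
top 0.25 [140.0, 229.4] 255 129 152 218 239 140.24313725490197 229.13333333333333
```

```bash
cat > go.py <<'E'
import sys
from h import *
# go.py x y z yaw(tool y axis deg)
o=env.observe();R=o['tool_rot'];t=[float(a) for a in sys.argv[1:]]
d=R.T@(np.array(t[:3])-o['position'])*1000
y=np.degrees(np.arctan2(R[1,1],R[0,1]))
sp=0
if len(t)>3: sp=-np.radians((t[3]-y+180)%360-180)
print('shift',np.round(d,1),'spin',round(sp,4),'yaw now',round(y,2),'pos',np.round(o['position'],4),'F',np.round(o['ft_force'],2),'tau',np.round(o['wrist_torque'],2),'w',o['grip_width'],'t',o['time_s'],'q',np.round(o['q']))
E
python3 go.py .439 -.0995 .19 -74
```

```text
shift [ 381.9 -311.8   41.3] spin 0.0555 yaw now -70.82 pos [ 0.1807 -0.5194  0.2313] F [-1.29 -0.28  0.7 ] tau [-0.02  0.03  0.01] w 0.08540733415552627 t 1.0 q [-83.  22.  74.   0.  84. -12.]
```

Call:
{"method": "move_arm", "body": {"moves": [[10, -8, 0, 0], [34, -28, 0, 0.01], [64, -52, 0, 0.02], [96, -78, 0, 0.03], [128, -104, 0, 0.04], [160, -130, 0, 0.05], [192, -156, 5, 0.055], [224, -182, 10, 0.055], [256, -208, 15, 0.055], [288, -234, 20, 0.055], [318, -259, 25, 0.055], [344, -281, 30, 0.055], [364, -298, 35, 0.055], [376, -307, 40, 0.055], [382, -312, 41, 0.055], [382, -312, 41, 0.055], [382, -312, 41, 0.055]], "grip": 0}}

```text
time_s: 2.7
position: [0.4388, -0.0995, 0.1906]
tool_rot: [[0.961, 0.276, 0.0], [0.276, -0.961, -0.0], [0.0, 0.0, -1.0]]
ft_force: [0.0, 0.1, -0.2]
grip_width: 0.0852
```

```bash
python3 - <<'E'
from h import *
for n in("side","top"):
    im=env.get_image(n); cv2.imwrite(f"pics/{n}1.png",im[:,:,::-1])
s=cv2.imread("pics/side1.png");t=cv2.imread("pics/top1.png")
a=cv2.resize(s[150:270,300:420],None,fx=4.5,fy=4.5,interpolation=cv2.INTER_CUBIC)
cv2.imwrite("pics/s4.png",a)
E
python3 go.py .439 -.0995 .097 -74
```

```text
shift [ 0.3 -0.3 93.6] spin -0.0004 yaw now -74.03 pos [ 0.4387 -0.0999  0.1906] F [-0.64 -0.03 -0.13] tau [-0.02 -0.    0.01] w 0.08540930711743237 t 2.8 q [-28.  14.  93.  -0.  73.  46.]
```

View pics/s4.png

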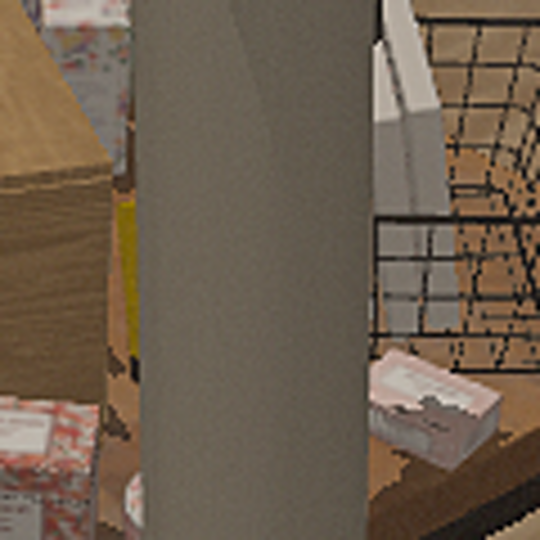

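View pics/top1.png

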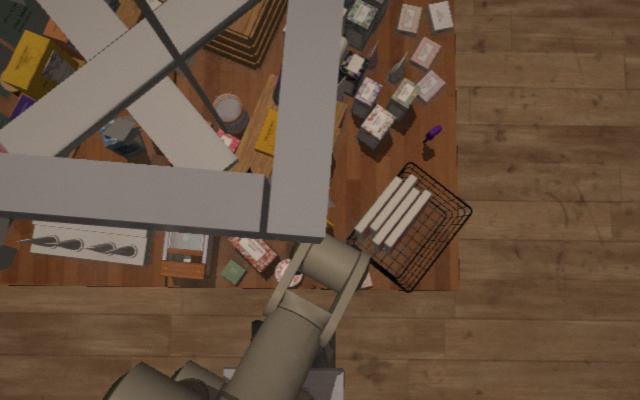

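Call:
{"method": "move_arm", "body": {"moves": [[0, 0, 10, 0], [0, 0, 30, 0], [0, 0, 50, 0], [0, 0, 70, 0], [0, 0, 85, 0], [0, 0, 93, 0], [0, 0, 93, 0]]}}

```text
time_s: 3.5
position: [0.4384, -0.0993, 0.0964]
tool_rot: [[0.961, 0.276, -0.002], [0.276, -0.961, 0.001], [-0.002, -0.001, -1.0]]
ft_force: [-0.2, 0.0, 0.3]
grip_width: 0.0854
```

Call:
{"method": "move_arm", "body": {"moves": [[0, 0, 0, 0], [0, 0, 0, 0], [0, 0, 0, 0], [0, 0, 0, 0], [0, 0, 0, 0]], "grip": 0.5, "grip_force": 20}}

```text
time_s: 4.0
position: [0.4391, -0.0993, 0.0975]
tool_rot: [[0.961, 0.276, 0.0], [0.276, -0.961, -0.0], [0.0, 0.0, -1.0]]
ft_force: [0.4, 0.3, -0.2]
grip_width: 0.0429
```

Call:
{"method": "move_arm", "body": {"moves": [[0, 0, 0, 0], [0, 0, 0, 0], [0, 0, 0, 0], [0, 0, 0, 0], [0, 0, 0, 0]], "grip": 1, "grip_force": 20}}

```text
time_s: 4.5
position: [0.4391, -0.0994, 0.0974]
tool_rot: [[0.961, 0.276, 0.0], [0.276, -0.961, -0.0], [0.0, 0.0, -1.0]]
ft_force: [-0.4, -2.3, -0.1]
grip_width: 0.0154
```

Call:
{"method": "move_arm", "body": {"moves": [[0, 1, 0, 0], [0, 1, 0, 0], [0, 1, 0, 0]]}}

```text
time_s: 4.8
position: [0.4391, -0.1001, 0.0972]
tool_rot: [[0.961, 0.276, -0.0], [0.276, -0.961, 0.0], [-0.0, -0.001, -1.0]]
ft_force: [0.4, -0.0, -1.2]
grip_width: 0.0156
```

Call:
{"method": "move_arm", "body": {"moves": [[0, 1, 0, 0], [0, 1, 0, 0]], "grip": 1, "grip_force": 70}}

```text
time_s: 5.0
position: [0.4395, -0.1012, 0.0973]
tool_rot: [[0.961, 0.276, -0.0], [0.276, -0.961, 0.0], [-0.0, -0.0, -1.0]]
ft_force: [1.2, 0.4, -0.6]
grip_width: 0.0154
```

```bash
python3 go.py .439 -.1 .187 -74
```

```text
shift [ -0.2  -1.3 -89.7] spin 0.0004 yaw now -73.97 pos [ 0.4395 -0.1012  0.0973] F [ 1.19  0.41 -0.56] tau [-0.   -0.04  0.04] w 0.015445047331936544 t 5.0 q [-28.  21. 101.   0.  57.  46.]
```

Call:
{"method": "move_arm", "body": {"moves": [[0, 0, -2, 0], [0, 0, -6, 0], [0, 0, -12, 0], [0, 0, -20, 0], [0, 0, -28, 0], [0, 0, -36, 0], [0, 0, -44, 0], [0, 0, -54, 0], [0, 0, -64, 0], [0, 0, -76, 0], [0, 0, -88, 0], [0, 0, -100, 0], [0, 0, -110, 0], [0, 0, -115, 0], [0, 0, -115, 0]]}}

```text
time_s: 6.5
position: [0.4397, -0.1012, 0.2129]
tool_rot: [[0.961, 0.276, 0.001], [0.276, -0.961, -0.001], [0.001, 0.001, -1.0]]
ft_force: [-0.2, 0.3, -0.7]
grip_width: 0.0154
```

```bash
python3 go.py .4376 .252 .235 -74; python3 - <<'E'
from h import *
for n in("side","top"):
    im=env.get_image(n); cv2.imwrite(f"pics/{n}2.png",im[:,:,::-1])
E
```

```text
shift [  95.6 -340.1  -22.3] spin 0.0006 yaw now -73.97 pos [ 0.4397 -0.1012  0.2129] F [-0.19  0.35 -0.68] tau [ 0.05 -0.03 -0.02] w 0.015398398623414446 t 6.5 q [-28.  13.  91.   0.  76.  46.]
```

View pics/side2.png

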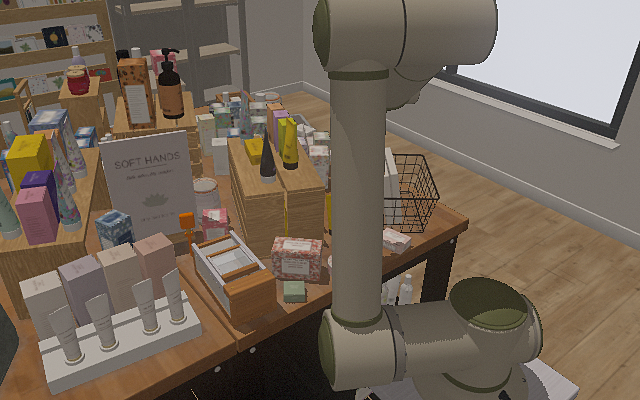

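Call:
{"method": "move_arm", "body": {"moves": [[2, -6, -6, 0], [7, -24, -14, 0], [13, -48, -22, 0], [22, -78, -22, 0], [31, -110, -22, 0], [40, -142, -22, 0], [49, -174, -22, 0], [58, -206, -22, 0], [67, -238, -22, 0], [76, -270, -22, 0], [84, -298, -22, 0], [90, -320, -22, 0], [94, -334, -22, 0], [95.5, -340, -22, 0], [95.5, -340, -22, 0], [95.5, -340, -22, 0]]}}

```text
time_s: 8.2
position: [0.4375, 0.2513, 0.2343]
tool_rot: [[0.961, 0.276, -0.0], [0.276, -0.961, -0.0], [-0.0, 0.0, -1.0]]
ft_force: [-0.1, -0.7, -0.9]
grip_width: 0.0157
```

```bash
python3 go.py .4376 .252 .235 -74; python3 - <<'E'
from h import *
for n in("side","top"):
    im=env.get_image(n); cv2.imwrite(f"pics/{n}3.png",im[:,:,::-1])
    for nm in('key_tip','key_grip','gap_edge','hook_mean'):
        print(n,nm,[(np.round(x['point'],1),round(x['conf'],2)) for x in env.tip_of(n,nm)])
o=env.observe()['position']
print('exp tip',proj('side',o-[0,0,.091]))
s=cv2.imread("pics/side3.png")
cv2.imwrite("pics/s5.png",cv2.resize(s[170:330,160:310],None,fx=3.7,fy=3.7,interpolation=cv2.INTER_CUBIC))
E
```

```text
shift [ 0.3 -0.6 -0.7] spin -0.0 yaw now -74.0 pos [0.4375 0.2513 0.2343] F [-0.11 -0.68 -0.87] tau [ 0.02  0.03 -0.06] w 0.015698033977949347 t 8.2 q [16. 17. 81. -0. 82. 90.]
side key_tip [(array([253.2, 194.2]), 0.76), (array([256.6, 240.4]), 0.55)]
side key_grip [(array([215.7, 237.2]), 0.79), (array([219.1, 183.2]), 0.64)]
side gap_edge []
side hook_mean [(array([287. , 243.1]), 0.71)]
top key_tip [(array([142.3, 422.4]), 0.69), (array([257.3, 186.9]), 0.64), (array([147.7, 227.8]), 0.55), (array([246.9, 254.4]), 0.49)]
top key_grip [(array([133.1, 434.4]), 0.66)]
top gap_edge [(array([261.4, 182.1]), 0.77), (array([149.3, 228.7]), 0.34)]
top hook_mean [(array([257.3, 186.9]), 0.85), (array([258.5, 325.5]), 0.19)]
exp tip [256.88589548 242.14415373]
```

View pics/s5.png

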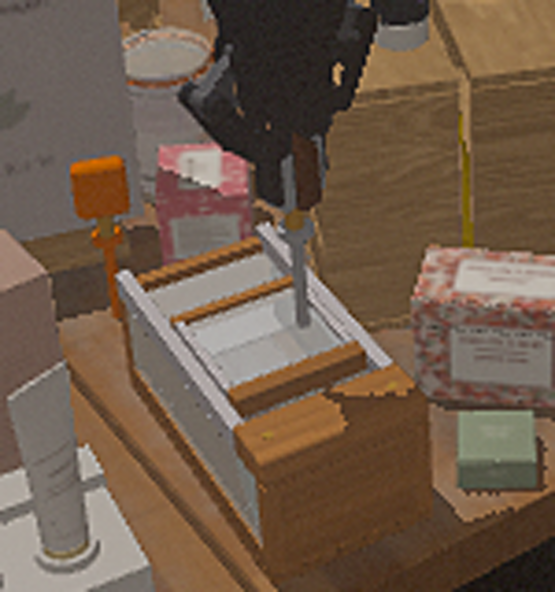

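View pics/top3.png

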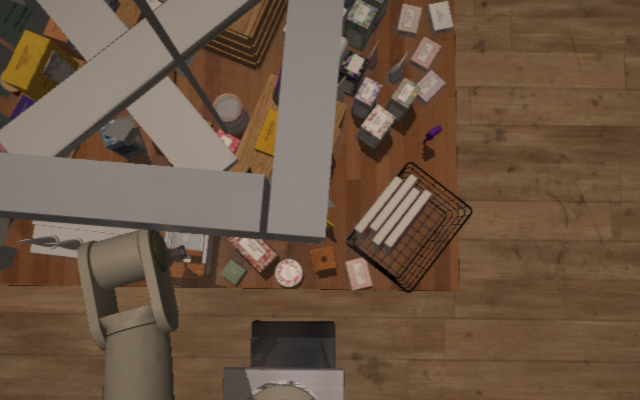

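```bash
python3 - <<'E'
from fit import *
print('collar pred',proj('side',[.4395,-.1012,.077]),'pick',obs('s3',[(277,292)])[0][1])
P=env.observe()['position']
for dz in (-.091,-.025,-.02,.019): print(dz,(proj('side',P+[0,0,dz])-[170,160])*3.7+1.35, (proj('top',P+[0,0,dz])-[230,150])*8+3.5)
t=cv2.imread("pics/top3.png")
cv2.imwrite("pics/t5.png",cv2.resize(t[225:290,150:230],None,fx=8,fy=8,interpolation=cv2.INTER_CUBIC))
E
```

```text
collar pred [226.17782658 361.09539837] pick [227.         360.33333333]
-0.091 [322.82781329 305.2833688 ] [229.147596   226.02946921]
-0.025 [230.98750317 298.07173221] [229.9055166  164.98834816]
-0.02 [223.78002759 297.5057749 ] [229.96655648 160.07234172]
0.019 [166.28530574 292.99107935] [230.46194602 120.1748477 ]
```

View pics/t5.png

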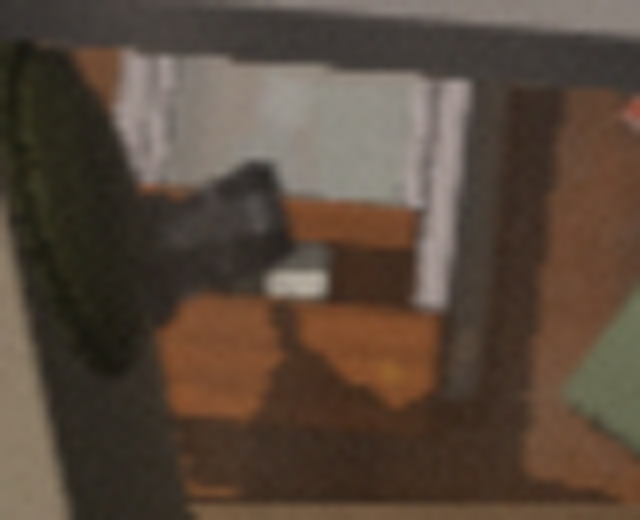

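```bash
cat > ov.py <<'E'
from fit import *
import sys
def ov(p,out):
    s=cv2.imread("pics/side0.png");t=cv2.imread("pics/top0.png");h=.098
    lines=[[(-.055,.07,h),(.055,.07,h),(.055,.11,h),(-.055,.11,h),(-.055,.07,h)],[(-.055,.11,0),(.055,.11,0),(.055,-.11,0)],[(-.055,.11,0),(-.055,.11,h)],[(.055,.11,0),(.055,.11,h)],
     [(-.055,.07,h),(-.055,-.11,h)],[(.055,.07,h),(.055,-.11,h)],[(-.044,.052,h),(.044,.052,h),(.044,.038,h),(-.044,.038,h),(-.044,.052,h)],[(-.009,.07,.058),(-.009,.05,.058),(.009,.05,.058),(.009,.07,.058)]]
    res=[]
    for cam,im,(r0,r1,c0,c1),k in (('side',s,(225,333,185,285),5.5),('top',t,(222,286,154,222),9)):
        z=cv2.resize(im[r0:r1,c0:c1],None,fx=k,fy=k,interpolation=cv2.INTER_CUBIC)
        for l in lines:
            q=[(proj(cam,pose(p,P))-[r0,c0])*k+k/2-.5 for P in l]
            cv2.polylines(z,[np.array([[a[1],a[0]] for a in q]).round().astype(int)],False,(255,255,0),1)
        cv2.imwrite(f"pics/{out}_{cam}.png",z)
if __name__=='__main__': ov([float(a) for a in sys.argv[1:4]],sys.argv[4])
E
python3 ov.py .4988 .2481 1.5003 ovA
```

```text
(no output)
```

View pics/ovA_side.png

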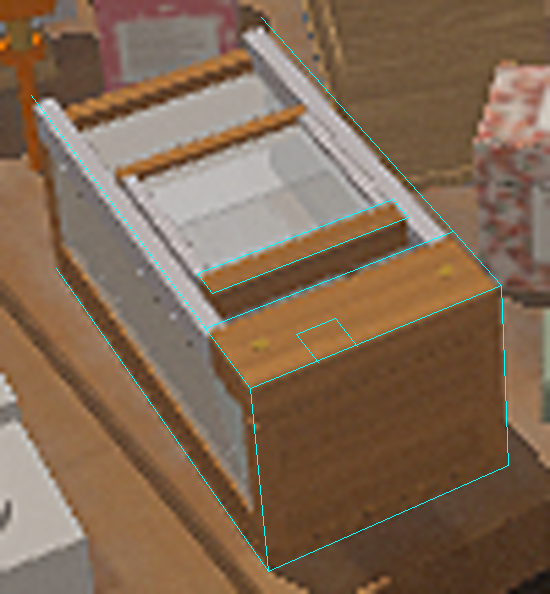

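View pics/ovA_top.png

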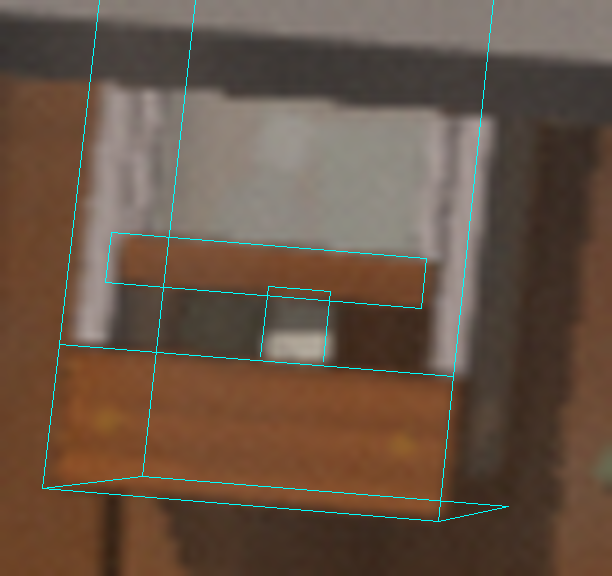

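Call:
{"method": "move_arm", "body": {"moves": [[0, 0, 8, 0], [0, 0, 22, 0], [0, 0, 32, 0], [0, 0, 38, 0], [0, 0, 41, 0], [0, 0, 44, 0], [0, 0, 47, 0], [0, 0, 50, 0], [0, 0, 52, 0], [0, 0, 52, 0]]}}

```text
time_s: 9.7
position: [0.4374, 0.2519, 0.1821]
tool_rot: [[0.961, 0.276, -0.0], [0.276, -0.961, -0.0], [-0.0, -0.0, -1.0]]
ft_force: [0.6, 0.5, -1.1]
grip_width: 0.0152
```

```bash
python3 go.py .4376 .2513 .166 -74; python3 - <<'E'
from h import *
for n in("side",):
    im=env.get_image(n); cv2.imwrite(f"pics/{n}4.png",im[:,:,::-1])
o=env.observe()['position']
s=cv2.imread("pics/side4.png")
cv2.imwrite("pics/s6.png",cv2.resize(s[210:320,190:290],None,fx=5.4,fy=5.4,interpolation=cv2.INTER_CUBIC))
print((proj('side',o-[0,0,.091])-[210,190])*5.4,(proj('side',[o[0],o[1],.098])-[210,190])*5.4)
E
```

```text
shift [ 0.1  0.7 16.1] spin 0.0005 yaw now -73.97 pos [0.4374 0.2519 0.1821] F [ 0.57  0.49 -1.08] tau [-0.04  0.01 -0.  ] w 0.015160607274255432 t 9.7 q [16. 20. 86.  0. 74. 90.]
[353.0192274  289.20683349] [340.47927261 288.22147624]
```

View pics/s6.png

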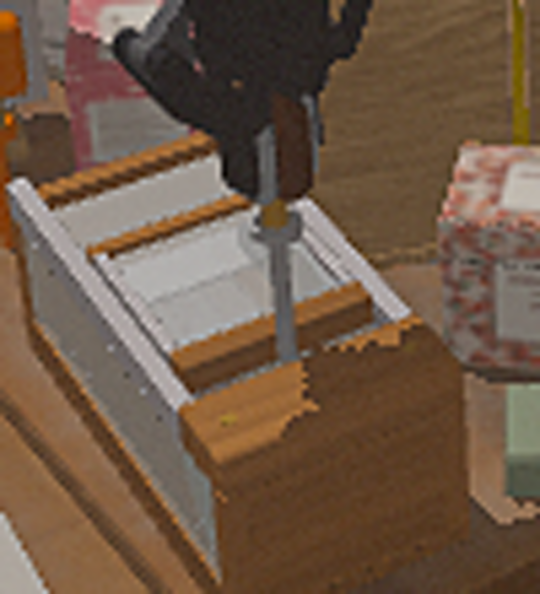

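Call:
{"method": "move_arm", "body": {"moves": [[0, 0, 3, 0], [0, 0, 7, 0], [0, 0, 11, 0], [0, 0, 14, 0], [0, 0, 14, 0]]}}

```text
time_s: 10.25
position: [0.4372, 0.2519, 0.1678]
tool_rot: [[0.961, 0.276, -0.001], [0.276, -0.961, -0.0], [-0.001, -0.0, -1.0]]
ft_force: [-0.7, 0.6, -0.7]
grip_width: 0.0156
```

Call:
{"method": "move_arm", "body": {"moves": [[0, 0, 0.5, 0], [0, 0, 1, 0], [0, 0, 1.5, 0], [0, 0, 2, 0], [0, 0, 2, 0]]}}

```text
time_s: 10.75
position: [0.4374, 0.252, 0.1663]
tool_rot: [[0.961, 0.276, -0.0], [0.276, -0.961, 0.0], [-0.0, -0.0, -1.0]]
ft_force: [0.8, -0.5, -1.8]
grip_width: 0.015
```

Call:
{"method": "move_arm", "body": {"moves": [[0, 0, 0.5, 0], [0, 0, 1, 0], [0, 0, 1.5, 0], [0, 0, 2, 0], [0, 0, 2, 0]]}}

```text
time_s: 11.25
position: [0.4374, 0.252, 0.1642]
tool_rot: [[0.961, 0.276, -0.0], [0.276, -0.961, -0.0], [-0.0, -0.0, -1.0]]
ft_force: [-0.8, 0.7, -0.5]
grip_width: 0.0151
```

Call:
{"method": "move_arm", "body": {"moves": [[0, 0, 1, 0], [0, 0, 2, 0], [0, 0, 2, 0]]}}

```text
time_s: 11.55
position: [0.4374, 0.252, 0.1622]
tool_rot: [[0.961, 0.276, -0.0], [0.276, -0.961, -0.0], [-0.0, 0.0, -1.0]]
ft_force: [0.7, 0.1, -0.2]
grip_width: 0.0152
```

Call:
{"method": "move_arm", "body": {"moves": [[0, 0, 1, 0], [0, 0, 2, 0], [0, 0, 2, 0]]}}

```text
time_s: 11.85
position: [0.4373, 0.252, 0.1602]
tool_rot: [[0.961, 0.276, -0.0], [0.276, -0.961, -0.0], [-0.0, -0.0, -1.0]]
ft_force: [-0.6, 0.4, -0.9]
grip_width: 0.0154
```

Call:
{"method": "move_arm", "body": {"moves": [[0, 0, 1, 0], [0, 0, 2, 0], [0, 0, 2, 0]]}}

```text
time_s: 12.15
position: [0.4374, 0.252, 0.1582]
tool_rot: [[0.961, 0.276, -0.0], [0.276, -0.961, -0.0], [-0.0, 0.0, -1.0]]
ft_force: [1.1, -0.0, 0.3]
grip_width: 0.015
```

Call:
{"method": "move_arm", "body": {"moves": [[0, 0, 1, 0], [0, 0, 2, 0], [0, 0, 2, 0]]}}

```text
time_s: 12.45
position: [0.4374, 0.252, 0.1562]
tool_rot: [[0.961, 0.276, -0.0], [0.276, -0.961, -0.0], [-0.0, -0.0, -1.0]]
ft_force: [-0.0, -0.1, -1.5]
grip_width: 0.0155
```

Tip nominally at 0.065, no contact yet.

Call:
{"method": "move_arm", "body": {"moves": [[0, 0, 1, 0], [0, 0, 1, 0]]}}

```text
time_s: 12.65
position: [0.4374, 0.252, 0.1552]
tool_rot: [[0.961, 0.276, -0.0], [0.276, -0.961, -0.0], [-0.0, -0.0, -1.0]]
ft_force: [-1.0, 0.1, -0.4]
grip_width: 0.0157
```

Call:
{"method": "move_arm", "body": {"moves": [[0, 0, 1, 0], [0, 0, 1, 0]]}}

```text
time_s: 12.85
position: [0.4374, 0.252, 0.1542]
tool_rot: [[0.961, 0.276, -0.0], [0.276, -0.961, -0.0], [-0.0, -0.0, -1.0]]
ft_force: [-0.3, -0.9, -0.8]
grip_width: 0.0152
```

Call:
{"method": "move_arm", "body": {"moves": [[0, 0, 1, 0], [0, 0, 1, 0]]}}

```text
time_s: 13.05
position: [0.4375, 0.252, 0.1534]
tool_rot: [[0.961, 0.276, 0.0], [0.276, -0.961, 0.0], [0.0, 0.0, -1.0]]
ft_force: [-0.3, 0.7, -0.7]
grip_width: 0.0152
```

Call:
{"method": "move_arm", "body": {"moves": [[0, 0, 1, 0], [0, 0, 1, 0]]}}

```text
time_s: 13.25
position: [0.4375, 0.252, 0.1524]
tool_rot: [[0.961, 0.276, 0.0], [0.276, -0.961, 0.0], [0.0, 0.0, -1.0]]
ft_force: [0.4, -0.1, 1.1]
grip_width: 0.0151
```

Call:
{"method": "move_arm", "body": {"moves": [[0, 0, 1, 0], [0, 0, 1, 0]]}}

```text
time_s: 13.45
position: [0.4375, 0.252, 0.1514]
tool_rot: [[0.961, 0.276, 0.0], [0.276, -0.961, 0.0], [0.0, 0.0, -1.0]]
ft_force: [0.1, -0.4, 1.8]
grip_width: 0.0154
```

Call:
{"method": "move_arm", "body": {"moves": [[0, 0, 1, 0], [0, 0, 1, 0]]}}

```text
time_s: 13.65
position: [0.4375, 0.252, 0.1504]
tool_rot: [[0.961, 0.276, 0.0], [0.276, -0.961, 0.0], [0.0, -0.0, -1.0]]
ft_force: [0.4, 0.2, 2.4]
grip_width: 0.0149
```

Call:
{"method": "move_arm", "body": {"moves": [[0, 0, 1, 0], [0, 0, 2, 0], [0, 0, 3, 0], [0, 0, 4, 0], [0, 0, 4, 0]]}}

```text
time_s: 14.15
position: [0.4376, 0.252, 0.1465]
tool_rot: [[0.961, 0.276, 0.0], [0.276, -0.961, 0.0], [0.001, 0.0, -1.0]]
ft_force: [-0.3, -0.2, 6.6]
grip_width: 0.0152
```

```bash
python3 - <<'E'
from h import *
F=[];Z=[]
for i in range(8):
    env.get_image('side'); o=env.observe(); F.append(o['ft_force']); Z.append(o['position'])
print(np.mean(F,0),np.std(F,0),np.mean(Z,0),o['time_s'])
E
```

```text
[-0.48813158 -0.17686244  6.13568782] [0.34295455 0.45646763 0.478724  ] [0.43758737 0.25202426 0.14656661] 14.55
```

Call:
{"method": "move_arm", "body": {"moves": [[0, 0, 0.7, 0], [0, 0, 1.4, 0], [0, 0, 2, 0], [0, 0, 2, 0], [0, 0, 2, 0]]}}

```text
time_s: 15.05
position: [0.4376, 0.2521, 0.1447]
tool_rot: [[0.961, 0.276, 0.001], [0.276, -0.961, 0.0], [0.001, -0.0, -1.0]]
ft_force: [-0.5, -0.3, 7.5]
grip_width: 0.0153
```

```bash
python3 - <<'E'
from h import *
F=[];Z=[]
for i in range(6):
    env.get_image('side'); o=env.observe(); F.append(o['ft_force']); Z.append(o['position'])
print(np.mean(F,0),np.std(F,0),np.mean(Z,0),o['time_s'])
d=np.array([np.sin(np.radians(86)),-np.cos(np.radians(86)),0]); print(o['tool_rot'].T@d)
E
```

```text
[-0.22810108 -0.45641755  7.1870909 ] [0.36405505 0.40039452 0.60020316] [0.43762621 0.25203713 0.14473652] 15.35
[9.39499503e-01 3.42549404e-01 7.68389164e-04]
```

Call:
{"method": "move_arm", "body": {"moves": [[0, 0, 0.4, 0], [0, 0, 0.7, 0], [0.9, 0.3, 0.7, 0], [1.9, 0.7, 0.7, 0], [2.8, 1.0, 0.7, 0], [3.8, 1.4, 0.7, 0], [4.7, 1.7, 0.7, 0], [4.7, 1.7, 0.7, 0]]}}

```text
time_s: 16.15
position: [0.4427, 0.2517, 0.1441]
tool_rot: [[0.961, 0.276, 0.001], [0.276, -0.961, 0.0], [0.001, 0.0, -1.0]]
ft_force: [-1.4, 0.1, 8.0]
grip_width: 0.0152
```

Call:
{"method": "move_arm", "body": {"moves": [[0.5, 0.2, 0, 0], [0.9, 0.3, 0, 0], [0.9, 0.3, 0, 0]]}}

```text
time_s: 16.45
position: [0.4435, 0.2516, 0.1441]
tool_rot: [[0.961, 0.276, 0.001], [0.276, -0.961, 0.0], [0.001, 0.0, -1.0]]
ft_force: [-0.7, -0.7, 8.1]
grip_width: 0.015
```

Call:
{"method": "move_arm", "body": {"moves": [[0.5, 0.2, 0, 0], [0.9, 0.3, 0, 0], [0.9, 0.3, 0, 0]]}}

```text
time_s: 16.75
position: [0.4444, 0.2516, 0.1441]
tool_rot: [[0.961, 0.276, 0.001], [0.276, -0.961, 0.0], [0.001, 0.0, -1.0]]
ft_force: [-0.9, 0.0, 8.0]
grip_width: 0.0151
```

Call:
{"method": "move_arm", "body": {"moves": [[0.9, 0.3, 0, 0], [1.9, 0.7, 0, 0], [2.8, 1.0, 0, 0], [2.8, 1.0, 0, 0]]}}

```text
time_s: 17.15
position: [0.4475, 0.2514, 0.1441]
tool_rot: [[0.961, 0.276, 0.001], [0.276, -0.961, 0.0], [0.001, 0.0, -1.0]]
ft_force: [-1.1, -0.6, 8.5]
grip_width: 0.0152
```

```bash
cat > snap.py <<'E'
from h import *
import sys
im=env.get_image('side')[:,:,::-1]
cv2.imwrite(sys.argv[1],cv2.resize(im[210:320,190:290],None,fx=5.4,fy=5.4,interpolation=cv2.INTER_CUBIC))
F=[]
for i in range(3):
    env.get_image('side'); o=env.observe(); F.append(o['ft_force'])
print(np.mean(F,0),o['position'],o['time_s'])
E
python3 snap.py pics/s7.png
```

```text
[-1.14290398 -0.50121945  8.08258411] [0.44749033 0.25137354 0.14411229] 17.35
```

View pics/s7.png

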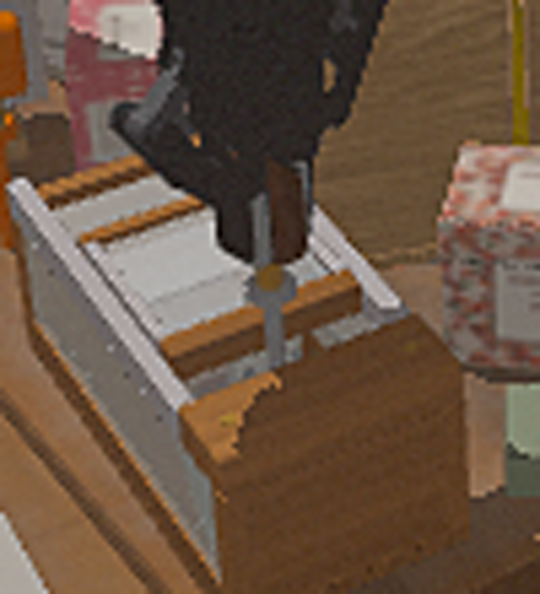

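Call:
{"method": "move_arm", "body": {"moves": [[1, 0.4, 0, 0], [3, 1.1, 0, 0], [5, 1.8, 0, 0], [7, 2.5, 0, 0], [9, 3.3, 0, 0], [11, 4, 0, 0], [13, 4.7, 0, 0], [15, 5.5, 0, 0], [17, 6.2, 0, 0], [19, 6.9, 0, 0], [20, 7.3, 0, 0], [20, 7.3, 0, 0]]}}

```text
time_s: 18.55
position: [0.4688, 0.2498, 0.1441]
tool_rot: [[0.961, 0.276, 0.001], [0.276, -0.961, 0.0], [0.001, 0.0, -1.0]]
ft_force: [-0.4, -1.4, 8.2]
grip_width: 0.0152
```

```bash
python3 snap.py pics/s8.png
```

```text
[-0.6045883  -0.94980731  7.88850734] [0.4687948  0.24984977 0.14413839] 18.75
```

View pics/s8.png

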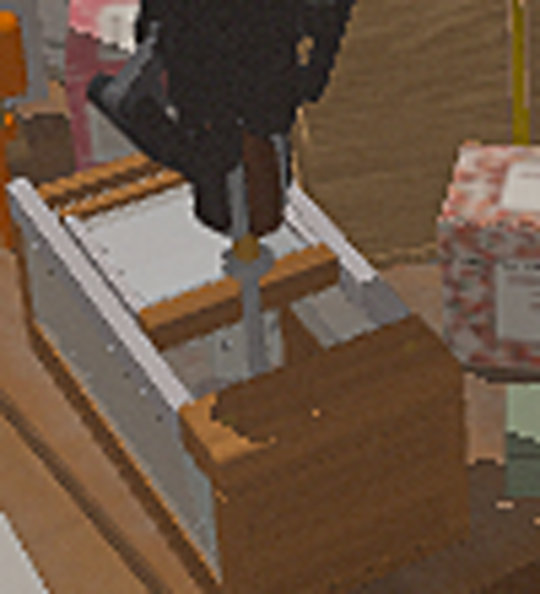

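Call:
{"method": "move_arm", "body": {"moves": [[0, 0, -2, 0], [0, 0, -5, 0], [0, 0, -8, 0], [0, 0, -11, 0], [0, 0, -14, 0], [0, 0, -14, 0]]}}

```text
time_s: 19.35
position: [0.4684, 0.2499, 0.1576]
tool_rot: [[0.961, 0.276, -0.0], [0.276, -0.961, 0.0], [-0.0, -0.0, -1.0]]
ft_force: [-0.2, -0.1, -0.9]
grip_width: 0.0153
```

Call:
{"method": "move_arm", "body": {"moves": [[1, 0.4, 0, 0], [3, 1.1, 0, 0], [5, 1.8, 0, 0], [7, 2.5, 0, 0], [9, 3.3, 0, 0], [11, 4, 0, 0], [13, 4.7, 0, 0], [15, 5.5, 0, 0], [17, 6.2, 0, 0], [18, 6.6, 0, 0], [18, 6.6, 0, 0]]}}

```text
time_s: 20.45
position: [0.4879, 0.2485, 0.1576]
tool_rot: [[0.961, 0.276, 0.0], [0.276, -0.961, 0.0], [0.0, 0.0, -1.0]]
ft_force: [-0.3, -0.7, -0.6]
grip_width: 0.0151
```

```bash
python3 snap.py pics/s9.png
```

```text
[-0.3057985   0.17457563 -0.97123139] [0.48782312 0.24850467 0.15780345] 20.65
```

View pics/s9.png

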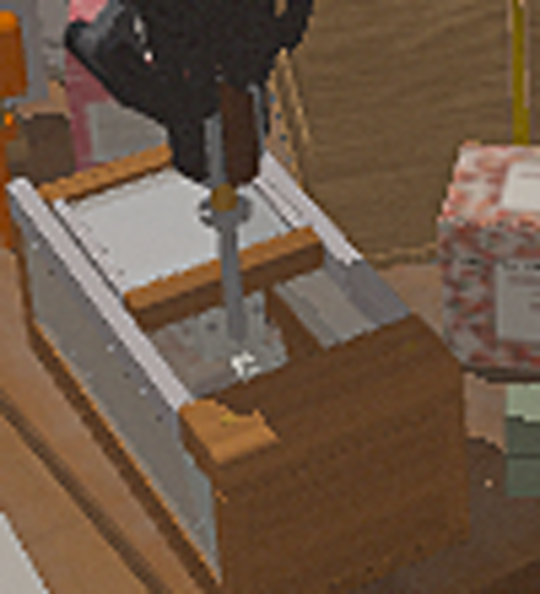

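Call:
{"method": "move_arm", "body": {"moves": [[0.9, 0.3, 0, 0], [1.9, 0.7, 0, 0], [2.8, 1.0, 0, 0], [3.8, 1.4, 0, 0], [3.8, 1.4, 0, 0]]}}

```text
time_s: 21.15
position: [0.4919, 0.2482, 0.1576]
tool_rot: [[0.961, 0.276, 0.0], [0.276, -0.961, 0.0], [0.0, -0.0, -1.0]]
ft_force: [-0.5, 0.2, -0.4]
grip_width: 0.0155
```

Call:
{"method": "move_arm", "body": {"moves": [[0.5, 0.2, 0, 0], [0.9, 0.3, 0, 0], [0.9, 0.3, 0, 0]]}}

```text
time_s: 21.45
position: [0.4927, 0.2482, 0.1576]
tool_rot: [[0.961, 0.276, -0.0], [0.276, -0.961, 0.0], [-0.0, -0.0, -1.0]]
ft_force: [-1.3, -0.4, -0.1]
grip_width: 0.0153
```

Call:
{"method": "move_arm", "body": {"moves": [[0.5, 0.2, 0, 0], [0.9, 0.3, 0, 0], [0.9, 0.3, 0, 0]]}}

```text
time_s: 21.75
position: [0.4936, 0.2481, 0.1576]
tool_rot: [[0.961, 0.276, 0.0], [0.276, -0.961, -0.0], [0.0, 0.0, -1.0]]
ft_force: [-0.9, -0.7, -0.2]
grip_width: 0.0152
```

Call:
{"method": "move_arm", "body": {"moves": [[0.5, 0.2, 0, 0], [0.9, 0.3, 0, 0], [0.9, 0.3, 0, 0]]}}

```text
time_s: 22.05
position: [0.4946, 0.2481, 0.1576]
tool_rot: [[0.961, 0.276, 0.0], [0.276, -0.961, -0.0], [0.0, 0.0, -1.0]]
ft_force: [-1.5, 0.3, 0.1]
grip_width: 0.015
```

Call:
{"method": "move_arm", "body": {"moves": [[0.4, 0.1, 0, 0], [0.7, 0.25, 0, 0], [0.7, 0.25, 0, 0]]}}

```text
time_s: 22.35
position: [0.4951, 0.248, 0.1576]
tool_rot: [[0.961, 0.276, -0.0], [0.276, -0.961, -0.0], [-0.0, -0.0, -1.0]]
ft_force: [-2.0, -0.2, 0.5]
grip_width: 0.0154
```

Call:
{"method": "move_arm", "body": {"moves": [[0.4, 0.1, 0, 0], [0.7, 0.25, 0, 0], [0.7, 0.25, 0, 0]]}}

```text
time_s: 22.65
position: [0.4955, 0.248, 0.1576]
tool_rot: [[0.961, 0.276, -0.001], [0.276, -0.961, 0.0], [-0.001, -0.0, -1.0]]
ft_force: [-5.7, 0.9, 1.7]
grip_width: 0.015
```

```bash
python3 snap.py pics/s10.png
```

```text
[-5.60641603  0.07642387  1.97809608] [0.49556884 0.24803325 0.15757258] 22.85
```

View pics/s10.png

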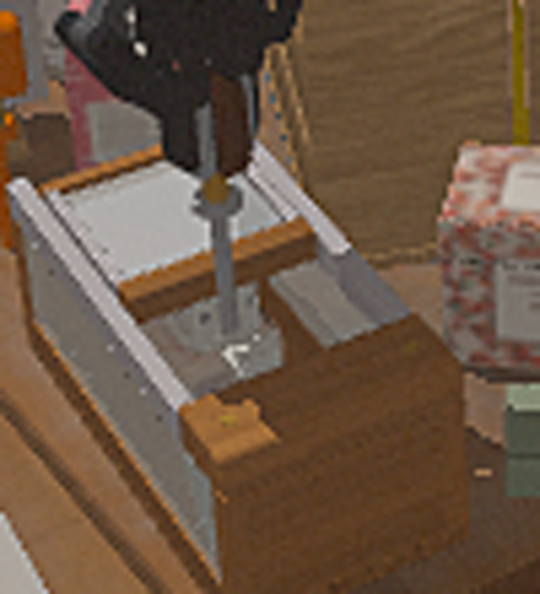

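Call:
{"method": "move_arm", "body": {"moves": [[-1, -0.4, 0, 0], [-3, -1.1, 0, 0], [-6, -2, 0, 0], [-7, -2.5, -5, 0], [-7, -2.5, -15, 0], [-7, -2.5, -28, 0], [-7, -2.5, -42, 0], [-7, -2.5, -56, 0], [-7, -2.5, -68, 0], [-7, -2.5, -76, 0], [-7, -2.5, -79, 0], [-7, -2.5, -79, 0]]}}

```text
time_s: 24.05
position: [0.4887, 0.2485, 0.237]
tool_rot: [[0.961, 0.276, 0.001], [0.276, -0.961, 0.0], [0.001, 0.0, -1.0]]
ft_force: [-0.3, -0.2, -1.2]
grip_width: 0.0151
```

```bash
python3 snap.py pics/s11.png; python3 go.py .4395 -.1012 .2363 -74; python3 - <<'E'
from h import *
P=env.observe()['position']
for dz in (-.091,-.025,-.02,.019): print(dz,(proj('side',P+[0,0,dz])-[210,190])*5.4+2.2)
im=env.get_image('side')[:,:,::-1]
cv2.imwrite('pics/s12.png',cv2.resize(im[170:290,180:290],None,fx=5,fy=5,interpolation=cv2.INTER_CUBIC))
for dz in (-.091,-.025,-.02,.019): print(dz,(proj('side',P+[0,0,dz])-[170,180])*5+2)
E
```

```text
[-0.37883069  0.01228695 -1.20667863] [0.48844175 0.24838874 0.2360881 ] 24.25
shift [-1.436e+02  3.225e+02 -1.000e-01] spin 0.0005 yaw now -73.97 pos [0.4884 0.2484 0.2361] F [-0.16  0.38 -1.11] tau [ 0.03  0.08 -0.  ] w 0.015199284097398947 t 24.25 q [15. 21. 74. -0. 85. 89.]
-0.091 [186.90650335 227.57095779]
-0.025 [ 54.92875903 215.56878101]
-0.02 [ 44.58282374 214.62791219]
0.019 [-37.88807938 207.12793283]
-0.091 [373.02454014 260.67681277]
-0.025 [250.82292503 249.56368612]
-0.02 [241.24335532 248.69251129]
0.019 [164.88140798 241.74808595]
```

View pics/s12.png

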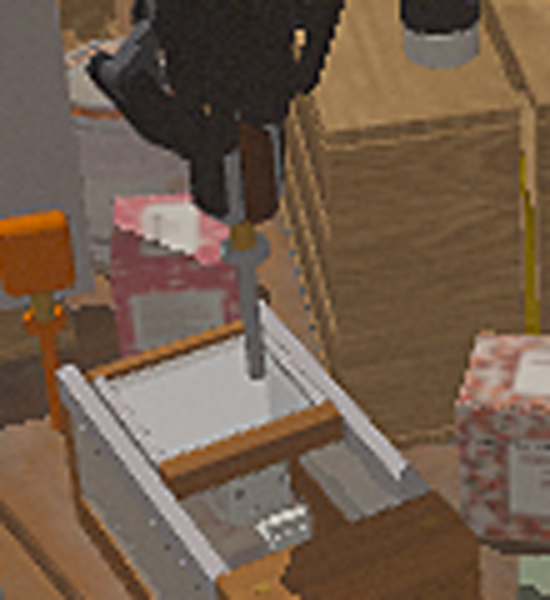

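Call:
{"method": "move_arm", "body": {"moves": [[-4, 8, 0, 0], [-12, 27, 0, 0], [-24, 54, 0, 0], [-36, 81, 0, 0], [-49, 110, 0, 0], [-62, 139, 0, 0], [-75, 168, 0, 0], [-88, 197, 0, 0], [-101, 226, 0, 0], [-113, 254, 0, 0], [-124, 278, 0, 0], [-133, 299, 0, 0], [-139, 313, 0, 0], [-143, 321, 0, 0], [-143.5, 322.5, 0, 0], [-143.5, 322.5, 0, 0], [-143.5, 322.5, 0, 0]]}}

```text
time_s: 26.0
position: [0.4397, -0.1005, 0.2366]
tool_rot: [[0.961, 0.277, -0.0], [0.277, -0.961, 0.0], [0.0, -0.0, -1.0]]
ft_force: [-0.7, 0.2, -0.3]
grip_width: 0.0151
```

```bash
python3 go.py .4395 -.1012 .167 -74;python3 - <<'E'
from h import *
for n in("side","top"):
    im=env.get_image(n)[:,:,::-1]; cv2.imwrite(f"pics/{n}5.png",im)
    c=im[170:290,300:420] if n=='side' else im[225:290,280:360]
    cv2.imwrite(f"pics/{n}5c.png",cv2.resize(c,None,fx=5,fy=5,interpolation=cv2.INTER_CUBIC))
E
```

```text
shift [-0.4  0.6 69.6] spin 0.0013 yaw now -73.93 pos [ 0.4397 -0.1005  0.2366] F [-0.69  0.22 -0.31] tau [ 0.03  0.01 -0.02] w 0.01511285300795408 t 26.0 q [-28.  12.  88.   0.  80.  46.]
```

View pics/top5c.png

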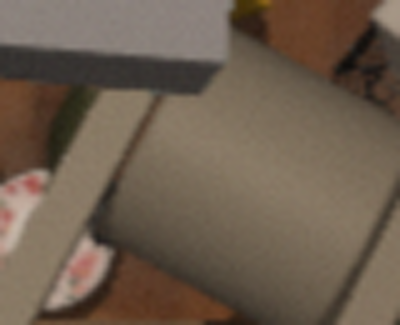

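View pics/side5.png

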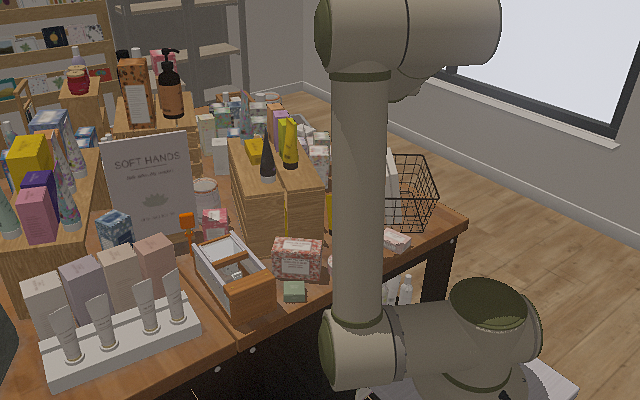

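Call:
{"method": "move_arm", "body": {"moves": [[-0.3, 0.5, 8, 0], [-0.3, 0.6, 22, 0], [-0.3, 0.6, 38, 0], [-0.3, 0.6, 52, 0], [-0.3, 0.6, 60, 0], [-0.3, 0.6, 65, 0], [-0.3, 0.6, 67, 0], [-0.3, 0.6, 67, 0]]}}

```text
time_s: 26.9
position: [0.4397, -0.1018, 0.1698]
tool_rot: [[0.961, 0.276, 0.0], [0.276, -0.961, -0.0], [0.0, 0.0, -1.0]]
ft_force: [0.9, -0.1, -1.0]
grip_width: 0.0153
```

Call:
{"method": "move_arm", "body": {"moves": [[0, 0, 1, 0], [0, 0, 3, 0], [0, 0, 5, 0], [0, 0, 7, 0], [0, 0, 7, 0]]}}

```text
time_s: 27.4
position: [0.4395, -0.1017, 0.1624]
tool_rot: [[0.961, 0.276, -0.0], [0.276, -0.961, 0.0], [-0.0, -0.0, -1.0]]
ft_force: [-0.7, -0.5, -0.8]
grip_width: 0.0152
```

Call:
{"method": "move_arm", "body": {"moves": [[0, 0, 1, 0], [0, 0, 3, 0], [0, 0, 5, 0], [0, 0, 7, 0], [0, 0, 7, 0]]}}

```text
time_s: 27.9
position: [0.4395, -0.1017, 0.1553]
tool_rot: [[0.961, 0.276, -0.001], [0.276, -0.961, 0.0], [-0.0, -0.0, -1.0]]
ft_force: [0.1, -0.7, -1.8]
grip_width: 0.0153
```

In the bore (tip about 8 mm below mouth), no resistance.

Call:
{"method": "move_arm", "body": {"moves": [[0, 0, 2, 0], [0, 0, 6, 0], [0, 0, 10, 0], [0, 0, 14, 0], [0, 0, 18, 0], [0, 0, 20, 0], [0, 0, 20, 0]]}}

```text
time_s: 28.6
position: [0.4395, -0.1017, 0.1353]
tool_rot: [[0.961, 0.276, -0.0], [0.276, -0.961, 0.0], [-0.0, -0.0, -1.0]]
ft_force: [-0.1, -0.2, -1.1]
grip_width: 0.0154
```

Call:
{"method": "move_arm", "body": {"moves": [[0, 0, 2, 0], [0, 0, 6, 0], [0, 0, 10, 0], [0, 0, 14, 0], [0, 0, 18, 0], [0, 0, 22, 0], [0, 0, 25, 0], [0, 0, 27, 0], [0, 0, 28, 0], [0, 0, 28, 0]]}}

```text
time_s: 29.6
position: [0.4396, -0.1018, 0.1076]
tool_rot: [[0.961, 0.276, -0.0], [0.276, -0.961, 0.0], [-0.0, -0.0, -1.0]]
ft_force: [-0.1, -0.2, -1.0]
grip_width: 0.0154
```

```bash
python3 go.py .4395 -.1012 .0973 -74
```

```text
shift [ 0.1 -0.6 10.3] spin 0.0006 yaw now -73.97 pos [ 0.4396 -0.1018  0.1076] F [-0.07 -0.21 -0.99] tau [0.07 0.01 0.02] w 0.015448475645575782 t 29.6 q [-28.  20. 100.   0.  59.  46.]
```

Call:
{"method": "move_arm", "body": {"moves": [[0, 0, 2, 0], [0, 0, 4, 0], [0, 0, 6, 0], [0, 0, 7.5, 0], [0, 0, 8.5, 0], [0, 0, 8.5, 0]]}}

```text
time_s: 30.2
position: [0.4396, -0.1018, 0.099]
tool_rot: [[0.961, 0.276, -0.0], [0.276, -0.961, 0.0], [-0.0, -0.0, -1.0]]
ft_force: [0.7, -0.2, -1.3]
grip_width: 0.0155
```

Call:
{"method": "move_arm", "body": {"moves": [[0, 0, 0.5, 0], [0, 0, 1, 0], [0, 0, 1, 0]]}}

```text
time_s: 30.5
position: [0.4396, -0.1018, 0.0981]
tool_rot: [[0.961, 0.276, -0.0], [0.276, -0.961, 0.0], [0.0, -0.0, -1.0]]
ft_force: [-1.1, 0.1, -0.7]
grip_width: 0.0153
```

Call:
{"method": "move_arm", "body": {"moves": [[0, 0, 0.5, 0], [0, 0, 0.8, 0], [0, 0, 0.8, 0]]}}

```text
time_s: 30.8
position: [0.4396, -0.1018, 0.0973]
tool_rot: [[0.961, 0.276, -0.0], [0.276, -0.961, 0.0], [-0.0, -0.0, -1.0]]
ft_force: [0.3, 0.3, -0.6]
grip_width: 0.0154
```

Call:
{"method": "move_arm", "body": {"moves": [[0, 0, 0.4, 0], [0, 0, 0.7, 0], [0, 0, 0.7, 0]]}}

```text
time_s: 31.1
position: [0.4397, -0.1018, 0.0972]
tool_rot: [[0.961, 0.276, 0.001], [0.276, -0.961, -0.0], [0.0, 0.0, -1.0]]
ft_force: [-2.5, 1.0, 7.4]
grip_width: 0.0152
```

Call:
{"method": "move_arm", "body": {"moves": [[0, 0, 0.4, 0], [0, 0, 0.7, 0], [0, 0, 0.7, 0]]}}

```text
time_s: 31.4
position: [0.4397, -0.1018, 0.0972]
tool_rot: [[0.961, 0.276, 0.001], [0.276, -0.961, -0.001], [0.001, 0.001, -1.0]]
ft_force: [-4.5, 1.8, 15.8]
grip_width: 0.0149
```

Call:
{"method": "move_arm", "body": {"moves": [[0, 0, -0.5, 0], [0, 0, -0.9, 0], [0, 0, -0.9, 0]], "grip_force": 20}}

```text
time_s: 31.7
position: [0.4397, -0.1018, 0.0972]
tool_rot: [[0.961, 0.276, 0.0], [0.276, -0.961, -0.0], [0.0, 0.0, -1.0]]
ft_force: [-1.5, 0.6, 6.9]
grip_width: 0.0156
```

Call:
{"method": "move_arm", "body": {"moves": [[0, 0, 0, 0], [0, 0, 0, 0], [0, 0, 0, 0], [0, 0, 0, 0], [0, 0, 0, 0]], "grip": 0.7}}

```text
time_s: 32.2
position: [0.4396, -0.1018, 0.0968]
tool_rot: [[0.961, 0.276, -0.0], [0.276, -0.961, 0.0], [-0.0, -0.0, -1.0]]
ft_force: [-0.3, -0.1, -0.0]
grip_width: 0.0254
```

Call:
{"method": "move_arm", "body": {"moves": [[0, 0, 0, 0], [0, 0, 0, 0], [0, 0, 0, 0], [0, 0, 0, 0], [0, 0, 0, 0], [0, 0, 0, 0]], "grip": 0}}

```text
time_s: 32.8
position: [0.4396, -0.1018, 0.0968]
tool_rot: [[0.961, 0.276, 0.0], [0.276, -0.961, 0.0], [0.0, -0.0, -1.0]]
ft_force: [0.1, 0.3, 0.7]
grip_width: 0.0851
```

Call:
{"method": "move_arm", "body": {"moves": [[0, 0, -5, 0], [0, 0, -15, 0], [0, 0, -30, 0], [0, 0, -45, 0], [0, 0, -60, 0], [0, 0, -80, 0], [0, 0, -100, 0], [0, 0, -115, 0], [0, 0, -125, 0], [0, 0, -130, 0], [0, 0, -130, 0]]}}

```text
time_s: 33.9
position: [0.4397, -0.1018, 0.2272]
tool_rot: [[0.961, 0.276, 0.001], [0.276, -0.961, -0.0], [0.001, 0.001, -1.0]]
ft_force: [0.7, 0.0, 0.5]
grip_width: 0.0853
```

```bash
python3 go.py .18 -.45 .23 -74
```

```text
shift [-345.7  263.    -2.8] spin 0.0005 yaw now -73.97 pos [ 0.4397 -0.1018  0.2272] F [0.73 0.01 0.47] tau [ 0.05 -0.02  0.  ] w 0.08530343635703616 t 33.9 q [-28.  12.  89.   0.  79.  46.]
```

Retreat the way I came to clear the view.

Call:
{"method": "move_arm", "body": {"moves": [[-8, 6, 0, 0], [-24, 18, 0, 0], [-48, 36, 0, 0], [-76, 58, 0, 0], [-104, 79, 0, 0], [-132, 100, 0, 0], [-160, 122, 0, 0], [-188, 143, 0, 0], [-216, 164, 0, 0], [-244, 186, 0, 0], [-272, 207, 0, 0], [-298, 227, 0, 0], [-318, 242, 0, 0], [-333, 253, 0, 0], [-342, 260, 0, 0], [-345, 263, 0, 0], [-345, 263, 0, 0]]}}

```text
time_s: 35.6
position: [0.1806, -0.4497, 0.2265]
tool_rot: [[0.961, 0.276, -0.0], [0.276, -0.961, 0.001], [0.0, -0.001, -1.0]]
ft_force: [0.9, 0.9, -0.8]
grip_width: 0.0856
```

```bash
python3 - <<'E'
from h import *
for n in("side","top"):
    im=env.get_image(n)[:,:,::-1]; cv2.imwrite(f"pics/{n}6.png",im)
s=cv2.imread("pics/side6.png");t=cv2.imread("pics/top6.png")
cv2.imwrite("pics/s13.png",cv2.resize(s[180:340,180:400],None,fx=3.6,fy=3.6,interpolation=cv2.INTER_CUBIC))
cv2.imwrite("pics/t13.png",cv2.resize(t[190:300,150:380],None,fx=3.4,fy=3.4,interpolation=cv2.INTER_CUBIC))
cv2.imwrite("pics/s14.png",cv2.resize(s[195:260,330:390],None,fx=9,fy=9,interpolation=cv2.INTER_CUBIC))
print(env.observe()['time_s'])
E
```

```text
35.7
```

View pics/s13.png

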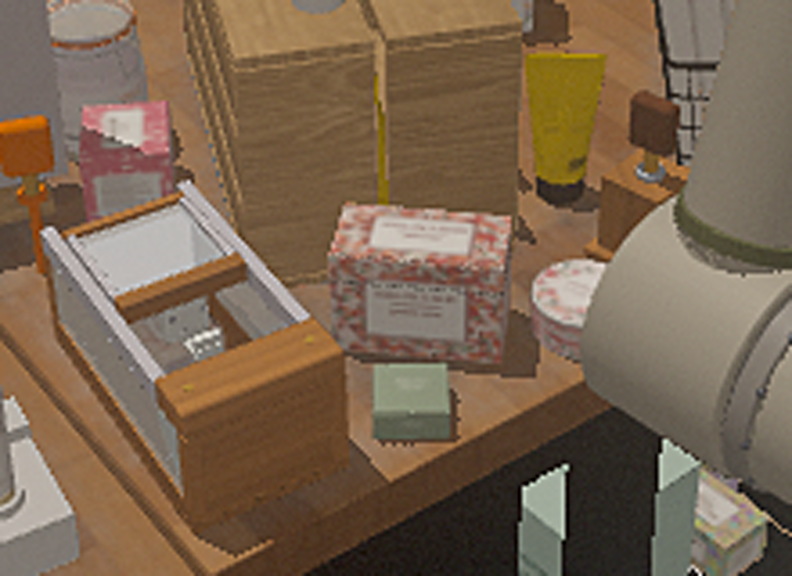

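View pics/t13.png

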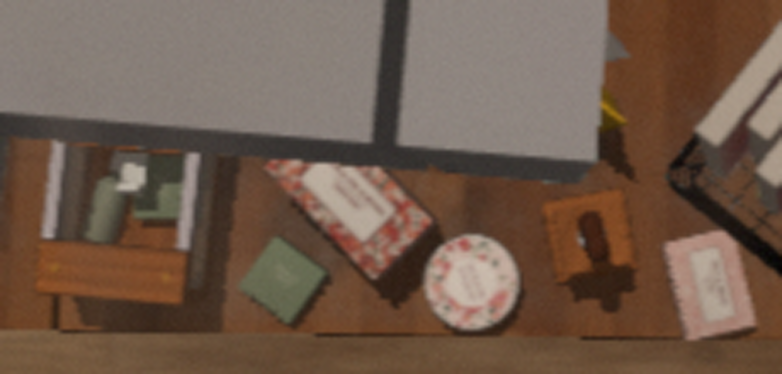

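View pics/s14.png

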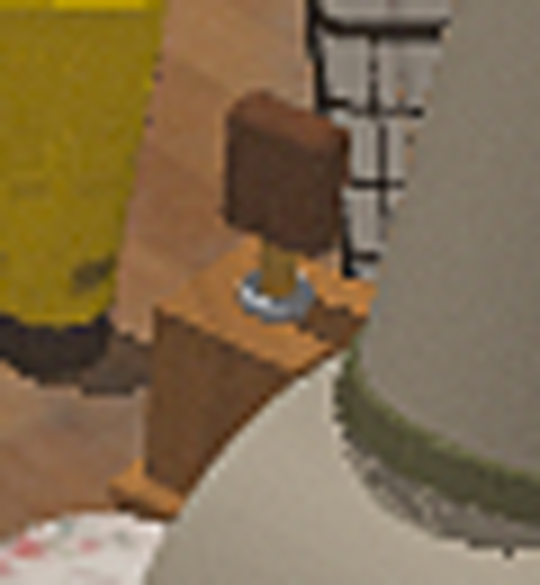

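```bash
python3 - <<'E'
from fit import *
p=(.4988,.2481,1.5003)
z=cv2.imread("pics/side6.png"); r0,c0,k=225,185,5.5
z=cv2.resize(z[225:333,185:285],None,fx=k,fy=k,interpolation=cv2.INTER_CUBIC)
h=.098
for y,c in((0,(255,255,0)),(.004,(0,0,255))):
    q=[(proj('side',pose(p,P))-[r0,c0])*k+2.2 for P in [(-.044,y,h),(.044,y,h),(.044,y-.014,h),(-.044,y-.014,h),(-.044,y,h)]]
    cv2.polylines(z,[np.array([[a[1],a[0]] for a in q]).round().astype(int)],False,c,1)
cv2.imwrite("pics/bar.png",z)
E
```

```text
(no output)
```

View pics/bar.png

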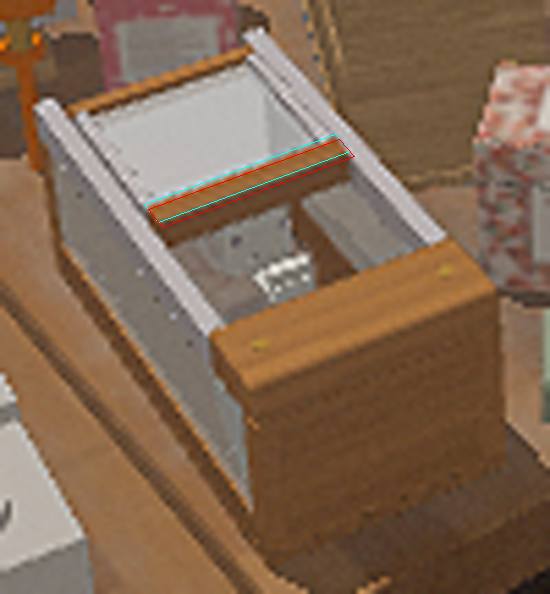

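```bash
python3 - <<'E'
from fit import *
p=(.4988,.2481,1.5003);h=.098
# map: out px (u: case x -60..60mm, v: case y 115..-115), 0.5mm/px
src=[];dst=[]
for X in(-.06,.06):
    for Y in(.115,-.115):
        r=proj('side',pose(p,(X,Y,h))); src.append([r[1],r[0]]); dst.append([(X+.06)*2000,(.115-Y)*2000])
H=cv2.getPerspectiveTransform(np.float32(src),np.float32(dst))
W=[cv2.warpPerspective(cv2.imread(f"pics/side{i}.png"),H,(240,460),flags=cv2.INTER_CUBIC) for i in(0,6)]
cv2.imwrite("pics/rect.png",np.hstack(W))
W=[w.astype(float)[:,:,2]-w.astype(float)[:,:,0] for w in W] # woodiness R-B
def prof(w,x0,x1): return w[:,int((x0+.06)*2000):int((x1+.06)*2000)].mean(1)
a=prof(W[0],.015,.04);b=prof(W[1],.015,.04)
ya=lambda i:115-np.array(i)/2
for n,c in(('0',a),('6',b)): print(n,[(int(ya(i)),int(c[i])) for i in range(60,300,4)])
for x0,x1 in((.015,.04),(-.04,-.015),(-.01,.01)):
    a=prof(W[0],x0,x1);b=prof(W[1],x0,x1)
    lo=int((115-62)*2);hi=int((115-30)*2);T=a[lo:hi]
    s=[np.corrcoef(T,b[lo+d:hi+d])[0,1] for d in range(70,130)]
    i=int(np.argmax(s)); print('shift mm',(70+i)/2,round(max(s),3))
E
```

```text
0 [(85, 97), (83, 99), (81, 101), (79, 101), (77, 106), (75, 112), (73, 76), (71, 17), (69, 16), (67, 48), (65, 56), (63, 56), (61, 55), (59, 53), (57, 46), (55, 46), (53, 70), (51, 92), (49, 94), (47, 94), (45, 101), (43, 112), (41, 81), (39, 16), (37, -8), (35, 0), (33, 5), (31, 5), (29, 6), (27, 6), (25, 6), (23, 6), (21, 6), (19, 6), (17, 6), (15, 6), (13, 6), (11, 6), (9, 5), (7, 4), (5, 3), (3, 3), (1, 3), (-1, 3), (-3, 3), (-5, 3), (-7, 4), (-9, 4), (-11, 4), (-13, 4), (-15, 4), (-17, 4), (-19, 5), (-21, 9), (-23, 13), (-25, 11), (-27, 13), (-29, 29), (-31, 47), (-33, 61)]
6 [(85, 97), (83, 99), (81, 101), (79, 102), (77, 107), (75, 112), (73, 80), (71, 22), (69, 2), (67, 11), (65, 15), (63, 15), (61, 17), (59, 19), (57, 19), (55, 18), (53, 19), (51, 20), (49, 19), (47, 16), (45, 14), (43, 13), (41, 13), (39, 13), (37, 12), (35, 13), (33, 14), (31, 14), (29, 13), (27, 13), (25, 14), (23, 12), (21, 8), (19, 15), (17, 37), (15, 54), (13, 56), (11, 55), (9, 55), (7, 53), (5, 46), (3, 46), (1, 67), (-1, 90), (-3, 96), (-5, 95), (-7, 102), (-9, 110), (-11, 84), (-13, 23), (-15, -8), (-17, -3), (-19, 3), (-21, 5), (-23, 6), (-25, 6), (-27, 5), (-29, 5), (-31, 6), (-33, 6)]
shift mm 52.0 0.998
shift mm 52.0 0.997
shift mm 52.0 0.999
```

View pics/rect.png

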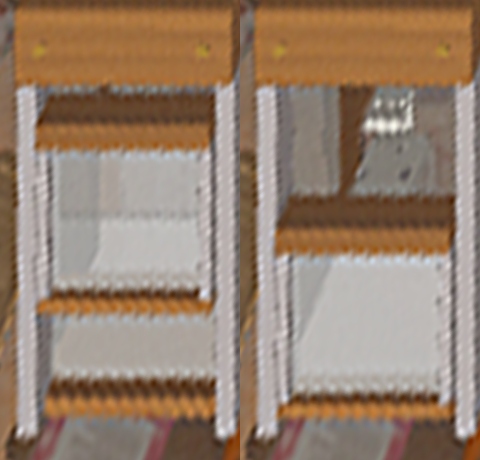

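The door has moved exactly 52 mm, from 18 to 70 mm, so it is fully open. I'm handing the job in.

```bash
python3 - <<'E'
from rig import env
print(env.close_job(), env.observe()['time_s'])
E
```

```text
the job is handed in; nothing more can be done
the job is handed in; nothing more can be done
```

The job is done and handed in at about 36 s of the 59 s allowed. The door is fully open and the key is back in its stand.

- **Hook:** I felt for the arm with the key tip and met it about 4 mm above its mean height. I pressed it roughly 8.5–9 mm, short of the 11 mm stop, with a peak of about 9 N. It let go, and I lifted the tip off it once the door was clear.
- **Door:** The same key drew the door back to its stop, with a sustained 5.6 N there. Comparing the side pictures before and after shows 52 mm of travel, from 18 to 70 mm.
- **Key:** It met the stand at the same TCP height as when I took it (0.097 m). I pushed down with about 16 N before letting go; that was on the stand, not the case. In the last picture the collar sits on the block as it did at the start.
- **Other goods:** They look unmoved where the cameras can see, and the arm is retracted, touching nothing.

**Checks that failed or disagreed:**
- The two cameras differed by several millimetres on the case's position. I used a value between them, which the gap's clearance allowed for.
- The arm hid the key from both cameras at the stand, so the insertion was guided by position and force alone.
- The overlay of the bar at 70 mm was only good to about 3 mm, so I relied on the before-and-after comparison instead.

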